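# Lock the coffee grinder's sled with the tapered pin

## Robot

A 7-joint arm with a two-finger parallel gripper is mounted at the origin on the work surface. World frame = base frame: x ahead of the robot, y to its left, z up, the work surface at z = 0. Lengths are in m, angles in rad, forces in N, time in s.
With the tool pointing down it reaches from about 0.35 to 0.9 m from the base axis. Payload 19.9 kg.
Tool frame: the origin (TCP) lies on the centre line of the jaws, within the pads' length; the fingertips stand 25 mm ahead of it and the grasp point (between the pads) lies 6 mm ahead of it; z points along the fingers, x is the direction in which the jaws open and shut, and the axes are right-handed (so a half turn about z gives the same grasp; the last joint's range is limited). The gripper opens to 85 mm and grips with 20 to 120 N. Pads are 22 mm wide; open, the fingers measure 114 mm over their backs; the gripper's body (76 mm by 85 mm) begins 54 mm behind the grasp point. The pads swing forward as they close: fully open they stand 13 mm farther back than shut.
Start: joints at [1.081, 0.417, -0.01, 1.614, 0.005, 1.111, -0.053], TCP at [0.271, -0.563, 0.256] pointing down, gripper open.
Joint ranges: [-2.81, 2.81], [-0.39, 2.02], [-1.27, 1.25], [0.06, 2.57], [-1.19, 4.33], [0.19, 2], [-2.82, 2.82]. Speed limits (rad/s): [1.89, 1.89, 2.39, 2.39, 3.01, 3.01, 3.01].

## Interface

Orientations are given as [roll, pitch, yaw] about the fixed x, y, z axes, in that order (R = Rz(yaw) Ry(pitch) Rx(roll)).
In Python, from bench import env gives the robot as it stands. The module is installed in compiled form; this text tells all that it offers.
- The arm moves only by the shell command python3 -m crank 'ROWS' [FORCE]. ROWS is JSON, one flat list of numbers, 5 for each row, row after row: the shift along the tool's x, y, z in mm, then the turn about the tool's z in rad, then the opening, from 0 (shut) to 1 (fully open). In form: [x, y, z, roll, jaw, x, y, z, roll, jaw, ...]. A call has 1 to 8 rows; each row shifts and turns the commanded pose from where the row before left it, along the tool's axes as they then stand; what a row does not reach is not made up. A row lasts 1/10 s, in which the tool goes at most 50 mm and 8.59 degrees, less where a joint would pass 70% of its speed; a pose out of reach is approached as far as the arm can. A call is refused whole if a number of a shift passes 50 or a number of a turn 0.15, either way. A call with a gripper value outside its range is refused whole. The fingers move at their own pace and stop on an object; FORCE is the grip in N (left out, the last holds). Time passes only in rows, so rows that do not move let the fingers close. It gives the time, the measured TCP pose, the force and the opening at its end, in the units of the state.
- env.get_state(): the state, without advancing time (a new reading comes with each control period).
- env.camera(name): name is "scene" or "side" or "wrist"; returns the picture (384x512x3 uint8, red, green, blue); there is no depth.
- env.camera_model(name): a dict with "K" (3x3 intrinsics, pixels), "R" (3x3) and "t" (3): a world point X has camera coordinates R X + t; the wrist camera has in their place "T_tool_cam" (4x4, takes a point from camera to tool coordinates, whose origin is the TCP and whose axes are the tool frame's). Camera axes: x right, y down, z forward; pixel columns grow to the right and rows downward; lengths in m; the calibration is good to about 2 mm. A picture is of the moment at which its call begins: read the wrist's pose just before it. camera_model takes no time and is no camera call.
- env.sign_off(): hands the job in, once; it reports no verdict.
The state is a dict: "clock": time; "joints": joint angles; "qvel": joint speeds; "joint_efforts": joint torques, N m; "ee_pos": TCP position; "tcp_rot": TCP orientation; "ft_force": force on the tool from outside, world axes, zero at the start; "ft_torque": the same for the moment, N m; "width": finger opening in m.
Only numpy, scipy, OpenCV 4.12 (cv2) and the standard library are available. Lean on these libraries where they do the work, as an engineer would, in place of code of your own. Each camera call takes 0.05 s, during which the arm holds its last target.

## Task

The grinder's sled on the coffee trolley sits a few millimetres out of line. Take the red-handled tapered pin out of its rest, drive it down through the sled's lug and the bracket below so that it wedges the two holes into line, press its collar firmly home on the lug (8 N or more, but never load the pin with more than 30 N against lug or bracket), then let go and leave the rest of the coffee things where they are.

Things in the scene. Friction and masses are not known exactly. Their poses are not given: they have to be found in the camera images.
- pin_grip (a point): half-way up the grip of the tapered locking pin, 29 mm above its shoulder and 79 mm above its tip. Square red grip 20 x 20 mm, 46 mm high; z points up along the pin, x and y are square to the grip's flats. Pin 101 mm long in all, 0.14 kg give or take a fifth. It starts upright in the hole of the wooden rest, hanging with its shoulder on the rest's top.
- pin_shoulder (a point): centre of the underside of the pin's brass collar (28 mm across, 5 mm thick, the grip stands on it). Below it: 22 mm of straight steel shank 15 mm in diameter, then a 28 mm long taper from 15 mm to 5 mm diameter at the blunt tip, so the tip is 50 mm below. Axes as pin_grip.
- rest_hole (a point): middle of the mouth of the hole (19 mm wide, straight down) in the top of the fixed dark wooden pin rest, a 70 x 70 mm block 60 mm high on an 84 mm square rubber foot
- bracket_hole (a point): FIXED lower hole: centre of the top face of the dark steel bracket, 52 mm above the table, under the lug. Vertical hole, 16 mm diameter; bracket 10 mm thick, 60 x 60 mm, open below down to the table. z up; x is the line along which the sled slides; the grinder (350 mm high) stands to +y, 165 mm off, the sled's wide plate 120 mm off.
- lug_hole (a point): MOVING upper hole: centre of the top face of the bright steel lug, 61 mm above the table. Vertical hole, 16 mm diameter; lug 8 mm thick, 56 x 56 mm, lying 1 mm above the bracket. It is part of the grinder's sled and moves with it; over bracket_hole when joint sled is 0.
- sled (a joint): how far the sled (steel plate with grinder and lug) is out of line, m: 0 in line, positive is shifted along bracket_hole's -x (4.5 to 7.5 mm at the start). A rubber buffer urges it to about 6 mm (0.5 N per mm) and the rails rub with 1.5 N: about 5 N sideways brings it in line, and when let go it springs back to 3 mm or more.
- dock: the fixed steel frame with rails and bracket; origin on the table, 52 mm under bracket_hole
- tin: bystander, leave alone: gold coffee tin, 74 mm across, 105 mm high; origin under its centre
- tamper: bystander, leave alone: coffee tamper, steel foot 58 mm across with a dark wooden knob, 85 mm high; origin under its centre
- cup_a: bystander, leave alone: white mug, 82 mm across, 62 mm high; origin under its centre
- cup_b: bystander, leave alone: white mug like cup_a
- pitcher: bystander, leave alone: steel milk pitcher, 84 mm across, 95 mm high; origin under its centre
- sugar: bystander, leave alone: glass sugar bowl, 100 mm across, 55 mm high; origin under its centre
- saucers: bystander, leave alone: stack of white saucers, 140 mm across, 40 mm high; origin under its centre
- pin: the tapered pin as a whole; origin at the centre of its blunt tip, z up along it

How it is judged:
On the way, in this order (a step that is already met when the one before it is completed fails the run):
1. the pin is drawn clear out of its rest, upright (z of pin_shoulder in the frame of rest_hole above 0.052 m and angle between pin's own z axis and vertical below 0.35 rad), for 0.1 s.
2. the collar is pressed home on the lug with 8 N or more (z of pin_shoulder in the frame of lug_hole below 0.0025 m and horizontal distance between pin_shoulder and bracket_hole below 0.003 m and contact force between pin and sled above 8 N), for 0.1 s.
At the end, for the whole second after the job is handed in: The pin stands upright (within 0.08 rad) through lug and bracket with its shoulder within 2 mm of the lug's top, lug hole, bracket hole and pin in line within 2 mm, the pin at rest and let go (z of pin_shoulder in the frame of lug_hole below 0.002 m and horizontal distance between pin_shoulder and lug_hole below 0.002 m and horizontal distance between each of pin_shoulder, lug_hole and bracket_hole below 0.002 m and angle between pin's own z axis and vertical below 0.08 rad and linear speed of pin below 0.02 m/s and contact force between the fingers and pin below 0.1 N); the robot touches nothing.
It fails at once if the pin bears on the lug and sled with more than 30 N (contact force between pin and sled above 30 N).
It fails at once if the pin bears on the bracket with more than 30 N (contact force between pin and dock above 30 N).
It fails at once if a bystander is moved by more than 30 mm (distance of any of tin, tamper, cup_a, cup_b, pitcher, sugar, saucers from where it was at the start of the episode above 0.03 m).
It also fails if it takes over 56 s, if anything falls off the work surface, if the arm or the gripper's body presses on something with over 40 N, if the wrist force passes 120 N, or if a joint passes its speed limit or range.

## Working session

There is one attempt and no reset: what is moved stays moved. The work goes in short steps, Python scripts to look and compute and a shell command to move; the robot and the scene stay as the last step left them, time stands still between calls to the robot, and variables do not carry over. Pictures are saved under pics/ and viewed, and the job is handed in when it is done.

```bash
mkdir -p pics; ls
python3 - <<'E'
from bench import env
import cv2, numpy as np
s=env.get_state()
for k,v in s.items(): print(k,np.round(v,4))
for n in ("scene","side","wrist"):
    im=env.camera(n); cv2.imwrite(f"pics/{n}0.png",im[:,:,::-1])
    m=env.camera_model(n)
    for k,v in m.items(): print(n,k,np.round(v,4).tolist())
E
```

```text
pics
clock 0.0
joints [ 1.0805  0.418  -0.0103  1.6142  0.0047  1.1107 -0.053 ]
qvel [-0.0008  0.0003  0.      0.0014 -0.0022 -0.0019  0.0005]
joint_efforts [-3.00000e-04 -8.64464e+01  6.78700e-01 -4.34908e+01  1.91000e-02
  7.40000e-03 -1.00000e-04]
ee_pos [ 0.271  -0.5628  0.2556]
tcp_rot [ 3.1415e+00  1.3000e-03 -1.1220e+00]
ft_force [0.4608 0.062  0.2431]
ft_torque [-0.0203  0.0004 -0.0133]
width 0.0854
scene K [[403.958, 0.0, 253.1964], [0.0, 403.958, 190.3201], [0.0, 0.0, 1.0]]
scene R [[-0.1723, 0.985, 0.0082], [0.8323, 0.1501, -0.5337], [-0.5269, -0.0851, -0.8457]]
scene t [0.1279, -0.3922, 1.6274]
side K [[369.752, 0.0, 251.3124], [0.0, 369.752, 193.105], [0.0, 0.0, 1.0]]
side R [[-0.8795, 0.4758, -0.0121], [0.3103, 0.5539, -0.7726], [-0.3609, -0.6832, -0.6348]]
side t [0.4925, -0.0772, 1.2615]
wrist K [[291.9573, 0.0, 255.1417], [0.0, 291.9573, 194.1859], [0.0, 0.0, 1.0]]
wrist T_tool_cam [[1.0, -0.0002, -0.0006, -0.0007], [0.0004, 0.9453, 0.3263, -0.0847], [0.0005, -0.3263, 0.9453, -0.1171], [0.0, 0.0, 0.0, 1.0]]
```

View pics/scene0.png

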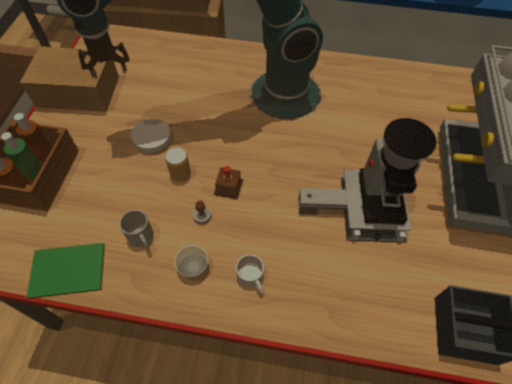

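View pics/side0.png

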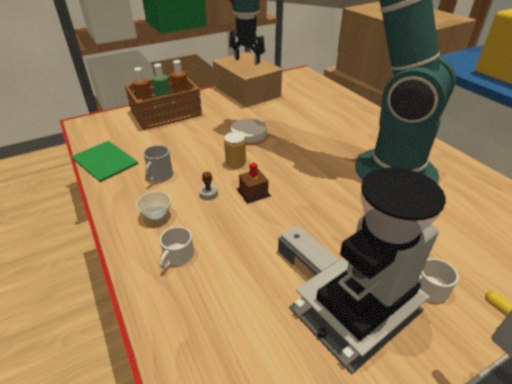

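View pics/wrist0.png

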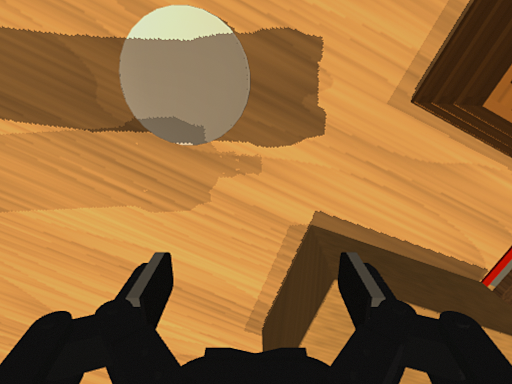

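The scene view shows the pin and rest at about (228,182), the sled's lug with its hole at about (310,198), and the grinder at (385,180). In the side view the pin is at (254,180) and the lug hole at about (295,237). I'll enlarge these areas.

Run:
```python
import cv2, numpy as np
def crop(f,x,y,w,h,k): 
    im=cv2.imread(f"pics/{f}.png")[y:y+h,x:x+w]; return cv2.resize(im,None,fx=k,fy=k,interpolation=cv2.INTER_CUBIC)
a=crop("scene0",205,155,50,50,7); b=crop("scene0",290,175,50,50,7)
c=crop("side0",230,155,50,50,7); d=crop("side0",270,215,50,50,7)
cv2.imwrite("pics/c0.png",np.vstack([np.hstack([a,b])])); cv2.imwrite("pics/c1.png",np.hstack([c,d]))
```

```text
(no output)
```

View pics/c0.png

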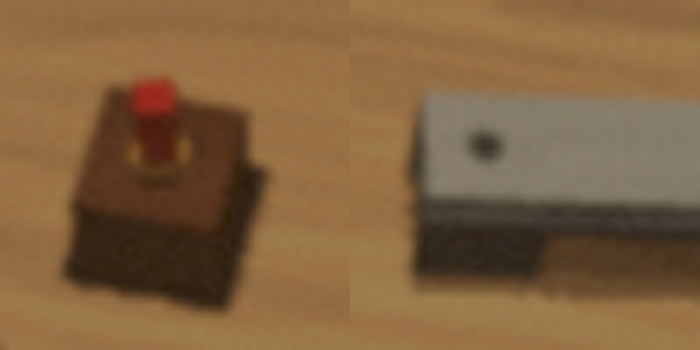

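View pics/c1.png

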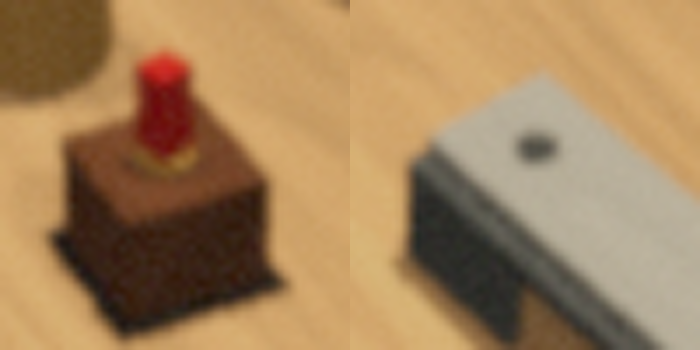

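The grip's top is at about (227.0,168.9) in scene and (253.3,165.0) in side. The lug hole is at about (309.4,195.8) and (296.7,236.1).

```bash
cat > h.py <<'E'
from bench import env
import numpy as np, cv2
from scipy.spatial.transform import Rotation as Ro
def Rt(n, s=None):
    m=env.camera_model(n)
    if n!="wrist": return m["K"],np.array(m["R"]),np.array(m["t"])
    s=s or env.get_state()
    T=np.eye(4); T[:3,:3]=Ro.from_euler("xyz",s["tcp_rot"]).as_matrix(); T[:3,3]=s["ee_pos"]
    W=np.linalg.inv(T@np.array(m["T_tool_cam"])); return m["K"],W[:3,:3],W[:3,3]
def atz(c,uv,z):
    K,R,t=c; d=R.T@np.linalg.solve(K,[uv[0],uv[1],1]); o=-R.T@t
    return o+d*(z-o[2])/d[2]
def tri(c1,p1,c2,p2):
    P=[c[0]@np.c_[c[1],c[2]] for c in(c1,c2)]
    X=cv2.triangulatePoints(P[0],P[1],np.array(p1,float),np.array(p2,float)).ravel(); return X[:3]/X[3]
def proj(c,X):
    K,R,t=c; p=K@(R@np.array(X)+t); return p[:2]/p[2]
def tool(s,X):
    return Ro.from_euler("xyz",s["tcp_rot"]).as_matrix().T@(np.array(X)-s["ee_pos"])*1000
E
python3 - <<'E'
from h import *
a,b=Rt("scene"),Rt("side")
np.set_printoptions(precision=4,suppress=True)
X=tri(a,(227,168.9),b,(253.3,165.0)); print("griptop",X,tool(env.get_state(),X), proj(a,X))
L=tri(a,(309.4,195.8),b,(296.7,236.1)); print("lug",L,atz(a,(309.4,195.8),.061),atz(b,(296.7,236.1),.061))
def cs(u,v,x,y,o=0): return ((u-o+.5)/7-.5+x,(v+.5)/7-.5+y)
print("rest scene",[atz(a,cs(u,v,205,155),.063)[:2] for u,v in((112,90),(247,112),(213,228),(77,207))])
print("rest side",[atz(b,cs(u,v,230,155),.063)[:2] for u,v in((67,148),(132,220),(266,183),(190,100))])
print("lug scene",[atz(a,cs(u,v,290,175,350),.061)[:2] for u,v in((424,92),(700,101),(424,195),(700,207))])
print("lug side",[atz(b,cs(u,v,270,215,350),.061)[:2] for u,v in((543,74),(435,145),(700,190),(640,350))])
E
```

```text
griptop [ 0.4808 -0.1318  0.1074] [-297.2254 -376.0372  148.6489] [227.0186 168.7684]
lug [0.5048 0.1413 0.061 ] [0.506  0.1413 0.061 ] [0.5034 0.1408 0.061 ]
rest scene [array([ 0.4489, -0.1627]), array([ 0.45  , -0.0968]), array([ 0.5172, -0.0998]), array([ 0.517 , -0.1644])]
rest side [array([ 0.516 , -0.1589]), array([ 0.5151, -0.0996]), array([ 0.4522, -0.094 ]), array([ 0.451, -0.164])]
lug scene [array([0.4805, 0.1086]), array([0.4627, 0.2354]), array([0.5358, 0.1148]), array([0.5199, 0.2388])]
lug side [array([0.4801, 0.1081]), array([0.5353, 0.1198]), array([0.4642, 0.1849]), array([0.5258, 0.2345])]
```

```bash
python3 -m crank '[-28,-36,0,0,1,-28,-36,0,0,1,-28,-36,0,0,1,-28,-36,0,0,1,-28,-36,0,0,1,-28,-36,0,0,1,-28,-36,0,0,1,-28,-36,0,0,1]'; python3 -m crank '[-28,-36,0,0,1,-28,-36,0,0,1,-17,-16,0,0,1,0,0,0,0.14,1,0,0,0,0.14,1,0,0,0,0.14,1]'
```

```text
clock: 0.95
ee_pos: [0.4339, -0.2346, 0.2563]
tcp_rot: [3.142, -0.0, -1.122]
ft_force: [0.3, -1.1, 0.6]
width: 0.0854
clock: 1.55
ee_pos: [0.481, -0.1321, 0.2561]
tcp_rot: [3.141, 0.0, -1.547]
ft_force: [-0.2, 0.1, -0.2]
width: 0.0853
```

Run:
```python
from h import *
s=env.get_state(); print(s["clock"],s["ee_pos"],s["tcp_rot"],s["joints"])
```

```text
1.55 [ 0.48100405 -0.13213484  0.25611716] [ 3.14117426e+00  1.54706518e-04 -1.54734929e+00] [ 0.41861443  0.20109747 -0.2399298   1.91481796  0.05523941  1.03240399
 -1.39237429]
```

Run:
```python
from h import *
im=env.camera("wrist"); cv2.imwrite("pics/w1.png",im[:,:,::-1])
cv2.imwrite("pics/w1c.png",cv2.resize(im[110:310,160:360,::-1],None,fx=3,fy=3,interpolation=cv2.INTER_CUBIC))
```

```text
(no output)
```

View pics/w1c.png

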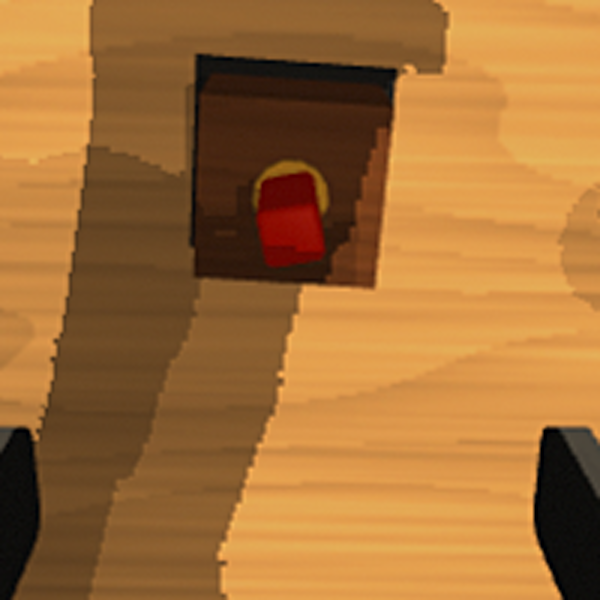

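The wrist crop shows the red top face, with corners near (258,213), (316,205), (325,257) and (267,267). The brass collar is centred near (291,195).

Run:
```python
from h import *
np.set_printoptions(precision=4,suppress=True)
s=env.get_state(); c=Rt("wrist",s)
f=lambda u,v:((u+.5)/3-.5+160,(v+.5)/3-.5+110)
for z in(.107,.111,.115):
    P=np.array([tool(s,atz(c,f(*p),z)) for p in((258,213),(316,205),(325,257),(267,267))])
    d=P-np.roll(P,-1,0); print(z,P.mean(0),np.linalg.norm(d,axis=1),np.degrees(np.arctan2(d[:,1],d[:,0])))
print(tool(s,atz(c,f(291,195),.065)))
R=[(f(*p)) for p in((203,75),(393,100),(376,288),(195,275))]
print([tool(s,atz(c,p,.06)) for p in R])
```

```text
0.107 [  0.6061   1.5826 149.1359] [18.5158 17.6553 19.0126 18.3822] [ 171.8501 -100.0562  -10.3696   81.5235]
0.111 [  0.5844   0.2908 145.1355] [18.2376 17.39   18.7269 18.106 ] [ 171.8501 -100.0562  -10.3696   81.5235]
0.115 [  0.5627  -1.001  141.1351] [17.9594 17.1247 18.4412 17.8298] [ 171.8501 -100.0562  -10.3696   81.5235]
[  0.6307  -0.4474 191.1352]
[array([-30.5063, -42.9569, 196.1245]), array([ 36.9907, -34.122 , 196.1197]), array([ 33.3033,  37.8103, 196.1444]), array([-35.9378,  32.4787, 196.1505])]
```

```bash
python3 -m crank '[0.6,0,0,-0.08,1,0,0,0,-0.08,1,0,0,40,0,1,0,0,40,0,1,0,0,40,0,1,0,0,37,0,1,0,0,0,0,1]'
python3 - <<'E'
from h import *
s=env.get_state(); print(s["clock"],s["ee_pos"],s["tcp_rot"],s["ft_force"])
im=env.camera("wrist"); cv2.imwrite("pics/w2.png",im[:,:,::-1])
im=env.camera("scene"); cv2.imwrite("pics/s2.png",cv2.resize(im[120:220,160:300,::-1],None,fx=4,fy=4))
E
```

```text
clock: 2.3
ee_pos: [0.4786, -0.1323, 0.0956]
tcp_rot: [3.135, 0.003, -1.379]
ft_force: [-0.4, -0.4, 1.1]
width: 0.0854
2.3 [ 0.47864819 -0.13231853  0.09561801] [ 3.13540107  0.00339593 -1.37933693] [-0.42949433 -0.40341456  1.10680668]
```

View pics/w2.png

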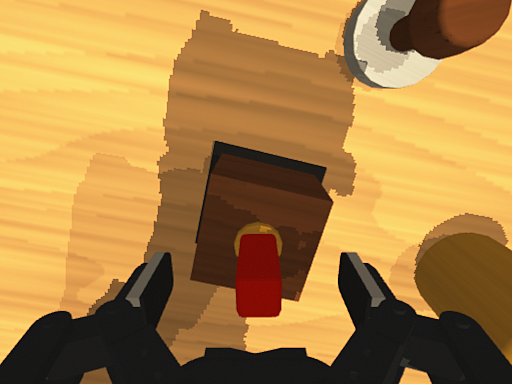

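View pics/s2.png

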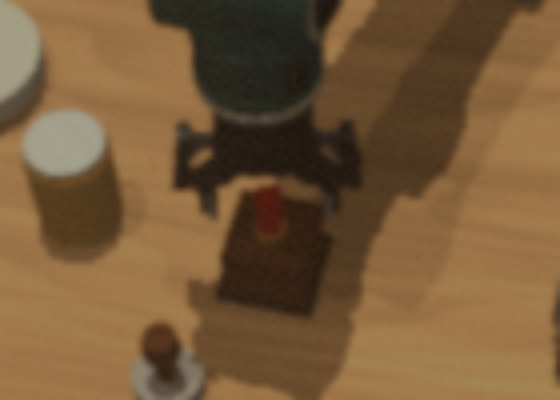

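Run:
```python
from h import *
np.set_printoptions(precision=4,suppress=True)
s=env.get_state(); print(s["clock"],s["ee_pos"],s["tcp_rot"]); c=Rt("wrist",s)
print(proj(c,s["ee_pos"]+np.array([0,0,.111-s["ee_pos"][2]])),[tool(s,atz(c,(258.5,241),z)) for z in(.06,.065,.07)])
im=cv2.imread("pics/w2.png")[210:330,210:310]; cv2.imwrite("pics/w2c.png",cv2.resize(im,None,fx=5,fy=5,interpolation=cv2.INTER_CUBIC))
```

```text
2.4 [ 0.4812 -0.1329  0.0999] [ 3.1409  0.0006 -1.3803]
[257.1643 297.7553] [array([ 1.1038, -0.5014, 39.8761]), array([ 1.0431, -3.1791, 34.8743]), array([ 0.9823, -5.8569, 29.8726])]
```

View pics/w2c.png

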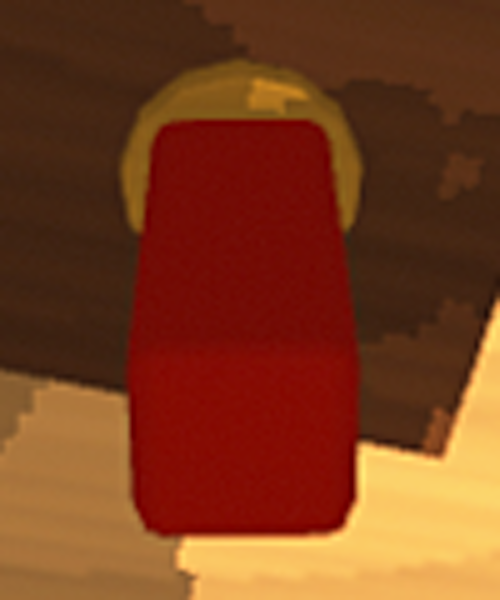

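```bash
python3 -m crank '[0.6,0,0,0,0,0,0,0,0,0,0,0,0,0,0,0,0,0,0,0,0,0,0,0,0,0,0,0,0,0,0,0,0,0,0,0,0,0,0,0]' 70;python3 -m crank '[0,0,0,0,0,0,0,0,0,0,0,0,0,0,0,0,0,0,0,0]'
```

```text
clock: 3.2
ee_pos: [0.4814, -0.1337, 0.0998]
tcp_rot: [-3.141, -0.0, -1.382]
ft_force: [-2.1, -0.0, 9.7]
width: 0.019
clock: 3.6
ee_pos: [0.4814, -0.1337, 0.0999]
tcp_rot: [-3.141, -0.0, -1.382]
ft_force: [-2.3, 0.3, 10.2]
width: 0.0192
```

```bash
python3 -m crank '[0,0,-5,0,0,0,0,-10,0,0,0,0,-20,0,0,0,0,-30,0,0,0,0,-30,0,0,0,0,-30,0,0,0,0,-25,0,0,0,0,0,0,0]'
python3 - <<'E'
from h import *
s=env.get_state(); print(s["clock"],s["ee_pos"],s["tcp_rot"],s["ft_force"])
im=env.camera("wrist"); cv2.imwrite("pics/w3.png",im[:,:,::-1])
im=env.camera("side"); cv2.imwrite("pics/s3.png",cv2.resize(im[100:220,190:330,::-1],None,fx=4,fy=4))
im=env.camera("scene"); cv2.imwrite("pics/s3b.png",cv2.resize(im[100:220,190:330,::-1],None,fx=4,fy=4))
E
```

```text
clock: 4.4
ee_pos: [0.4824, -0.1337, 0.2531]
tcp_rot: [-3.137, -0.002, -1.382]
ft_force: [0.7, -0.6, -2.4]
width: 0.0191
4.4 [ 0.48240275 -0.13373184  0.25309157] [-3.13687543e+00 -2.46697701e-03 -1.38187082e+00] [ 0.66359114 -0.60198431 -2.40324075]
```

View pics/w3.png

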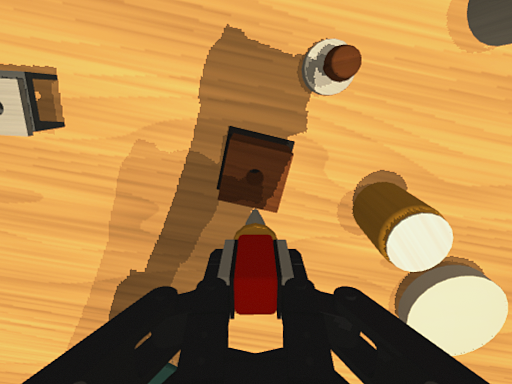

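View pics/s3.png

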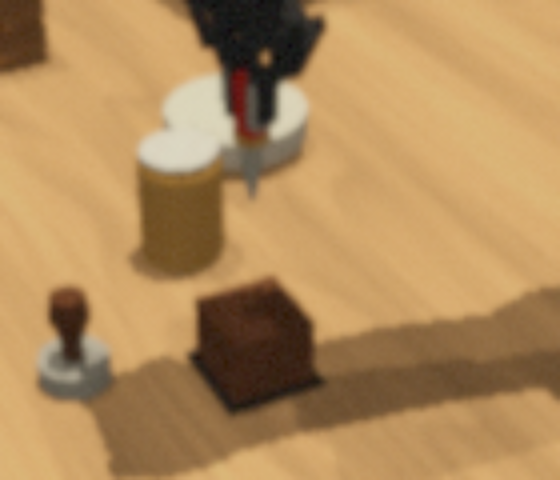

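View pics/s3b.png

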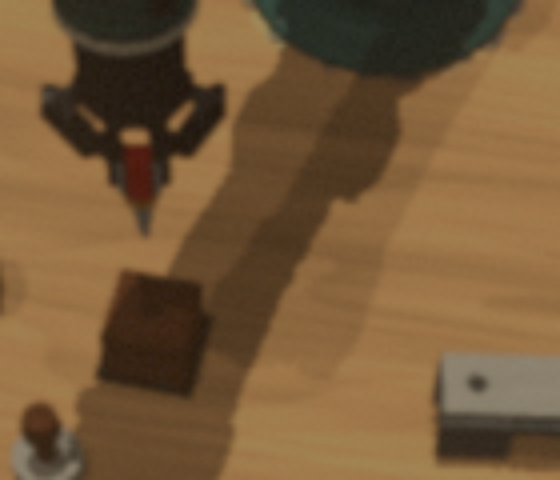

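```bash
python3 -m crank '[0,0,0,-0.15,0,0,0,0,-0.15,0,0,0,0,-0.15,0,0,0,0,-0.15,0,0,0,0,-0.15,0,0,0,0,-0.15,0,0,0,0,-0.15,0,0,0,0,-0.15,0]' 110; python3 -m crank '[0,0,0,-0.15,0,0,0,0,-0.15,0,9,-40,0,0,0,9,-40,0,0,0,9,-40,0,0,0,9,-40,0,0,0,9,-40,0,0,0,0,0,0,0,0]'
python3 - <<'E'
from h import *
s=env.get_state(); print(s["clock"],s["ee_pos"],s["tcp_rot"],s["ft_force"],s["joints"])
im=env.camera("wrist"); cv2.imwrite("pics/w4.png",im[:,:,::-1])
im=env.camera("scene"); cv2.imwrite("pics/s4.png",im[:,:,::-1])
E
```

```text
clock: 5.35
ee_pos: [0.4807, -0.1334, 0.2482]
tcp_rot: [-3.141, 0.002, -0.176]
ft_force: [-0.5, 0.2, -1.7]
width: 0.0188
clock: 6.15
ee_pos: [0.5017, 0.0758, 0.2486]
tcp_rot: [-3.139, 0.001, 0.125]
ft_force: [0.3, -0.8, -1.8]
width: 0.0188
6.15 [0.50166599 0.07577888 0.24860351] [-3.13929323e+00  1.05236915e-03  1.24824889e-01] [ 0.3251018  -0.7550022  -1.78552083] [ 0.2957283   0.26132324 -0.58577646  1.89423237  0.16407245  1.03475233
 -0.23387884]
```

View pics/w4.png

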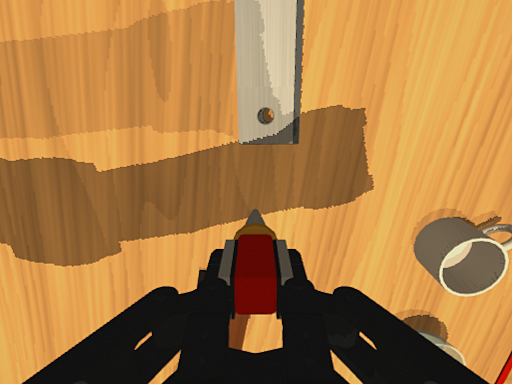

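View pics/s4.png

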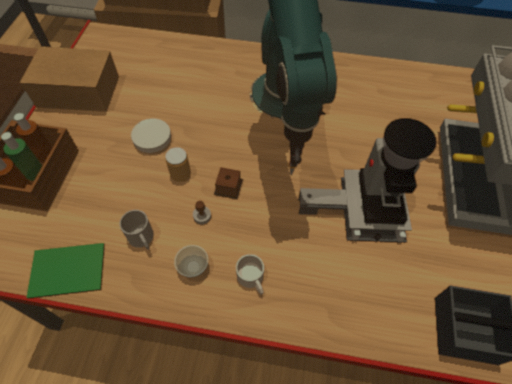

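The hole is clearly visible in the wrist view at about (266,116), with the pin tip at about (256,210). I'll enlarge both.

Run:
```python
from h import *
im=cv2.imread("pics/w4.png")
a=cv2.resize(im[80:160,220:320],None,fx=7,fy=7,interpolation=cv2.INTER_CUBIC);cv2.imwrite("pics/w4a.png",a)
b=cv2.resize(im[200:250,220:290],None,fx=8,fy=8,interpolation=cv2.INTER_CUBIC);cv2.imwrite("pics/w4b.png",b)
```

```text
(no output)
```

View pics/w4a.png

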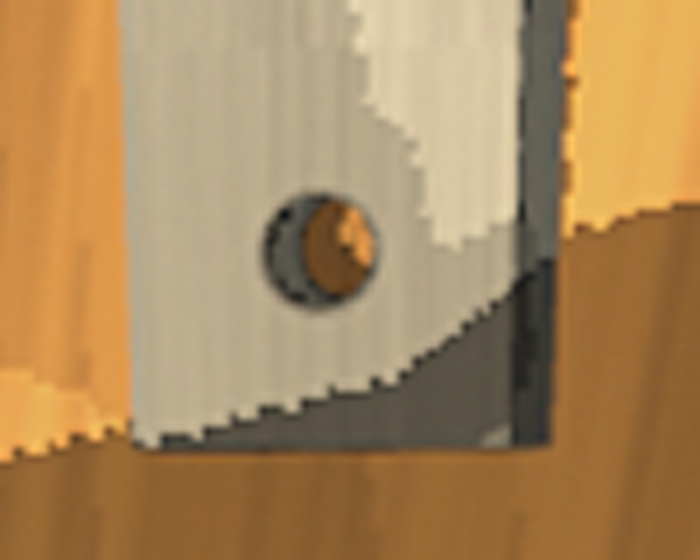

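View pics/w4b.png

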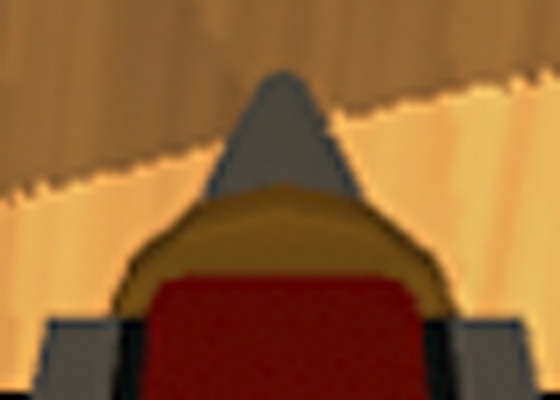

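Run:
```python
from h import *
np.set_printoptions(precision=4,suppress=True)
s=env.get_state(); print(s["ee_pos"],s["tcp_rot"],s["ft_force"]); c=Rt("wrist",s)
f=lambda u,v:((u+.5)/7-.5+220,(v+.5)/7-.5+80)
T=lambda u,v,z:(tool(s,atz(c,f(u,v),z)))
print("lug hole centre tool",T(321,251,.061),"world",atz(c,f(321,251),.061))
print("lug hole L/R",T(265,251,.061)[0],T(378,251,.061)[0],"top/bot",T(321,193,.061)[1],T(321,308,.061)[1])
print("brk hole left edge",T(303,251,.052)[0], "right",T(378,251,.053)[0])
print("lug edges x at v250",T(127,250,.061)[0],T(520,250,.061)[0],"v430",T(134,430,.061)[0],T(514,430,.061)[0])
print("brk right edge v250..430",T(556,260,.052)[0],T(553,430,.052)[0], "front lug/brk",T(300,448,.061)[1],T(530,448,.052)[1])
print("tip pix",proj(c,s["ee_pos"]+np.array([0,0,-.090])), "tip measured",( 283/8+220, 72/8+200))
for z in(-.085,-.090,-.095): print(tool(s,atz(c,(283/8+219.6,74/8+199.6),s["ee_pos"][2]+z)))
```

```text
[0.5018 0.071  0.2484] [-3.1411  0.0018  0.1199] [-0.3737 -0.7384 -2.0994]
lug hole centre tool [ 10.5981 -64.1531 187.3767] world [0.5043 0.136  0.061 ]
lug hole L/R 2.524783348306215 18.814735823915086 top/bot -72.17337682192027 -56.1302353843894
brk hole left edge 8.233218930580103 right 19.30328588788582
lug edges x at v250 -17.370686571003194 39.274825342364835 v430 -16.844648642568846 39.48964370541713
brk right edge v250..430 45.83924624907882 46.60074668696507 front lug/brk -35.80808613730559 -34.348523063249836
tip pix [255.1095 211.1134] tip measured (255.375, 209.0)
[ 0.0673 -3.83   85.0019]
[ 0.0635 -1.8203 90.0009]
[ 0.0598  0.1894 95.    ]
```

```bash
python3 -m crank '[6,-32,0,0,0,6,-32,0,0,0,0,0,25,0,0,0,0,25,0,0,0,0,25,0,0,0,0,0,0,0,0,0,0,0,0,0,0,0,0,0]'
python3 - <<'E'
from h import *
s=env.get_state(); print(s["clock"],s["ee_pos"],s["tcp_rot"],s["ft_force"],s["qvel"])
im=env.camera("wrist"); cv2.imwrite("pics/w5.png",im[:,:,::-1])
cv2.imwrite("pics/w5a.png",cv2.resize(im[160:260,200:310,::-1],None,fx=6,fy=6,interpolation=cv2.INTER_CUBIC))
im=env.camera("side"); cv2.imwrite("pics/s5.png",cv2.resize(im[150:300,230:380,::-1],None,fx=4,fy=4,interpolation=cv2.INTER_CUBIC))
E
```

```text
clock: 7.05
ee_pos: [0.5073, 0.1351, 0.1755]
tcp_rot: [-3.142, -0.001, 0.117]
ft_force: [0.1, 0.0, -0.9]
width: 0.0188
7.05 [0.50733966 0.13506256 0.17546758] [-3.14152991e+00 -1.32512238e-03  1.17343462e-01] [ 0.10092103  0.04425769 -0.85145382] [-0.00079842 -0.00464309 -0.00190279 -0.00152118  0.00241084 -0.00290711
 -0.00383021]
```

View pics/w5a.png

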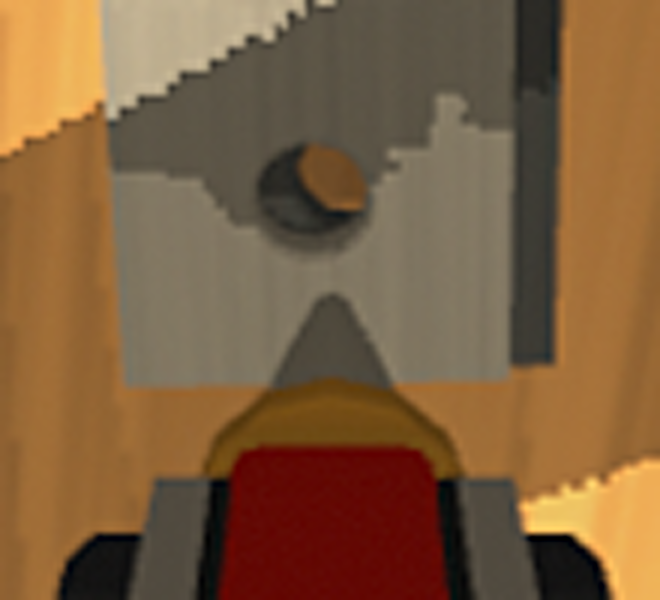

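View pics/s5.png

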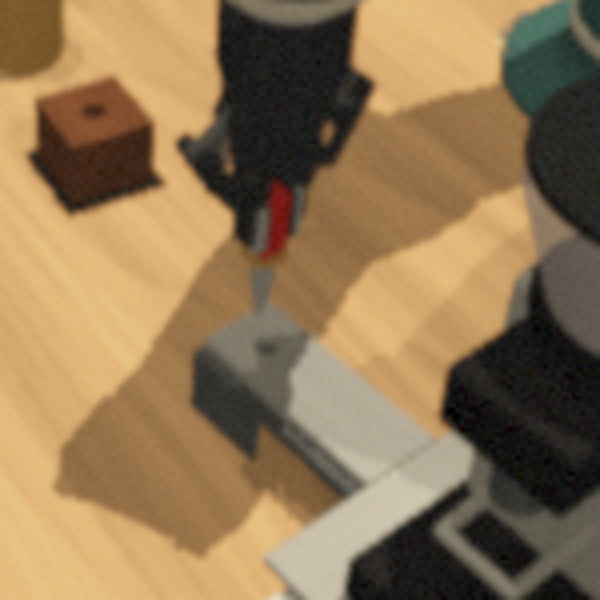

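Run:
```python
from h import *
np.set_printoptions(precision=4,suppress=True)
s=env.get_state(); print(s["ee_pos"],s["tcp_rot"]); 
s=dict(s); s["ee_pos"]=np.array([0.50733966,0.13506256,0.17546758]); s["tcp_rot"]=np.array([-3.14152991e+00,-1.32512238e-03,1.17343462e-01])
c=Rt("wrist",s)
f=lambda u,v:((u+.5)/6-.5+200,(v+.5)/6-.5+160)
T=lambda u,v,z:(tool(s,atz(c,f(u,v),z)))
print("lug hole centre",T(314,195,.061),atz(c,f(314,195),.061),"LR",T(257,195,.061)[0],T(370,195,.061)[0],"TB",T(314,142,.061)[1],T(314,253,.061)[1])
print("lug edges v200",T(114,200,.061)[0],T(511,200,.061)[0],"v350",T(123,350,.061)[0],T(511,350,.061)[0])
print("brk R",T(559,200,.052)[0],T(555,350,.052)[0],"front lug",T(300,385,.061)[1],"brk front",T(535,365,.052)[1])
print("brk hole left",T(298,170,.052)[0],T(298,170,.042)[0])
for z in(.085,.090,.095): print("tip",T(332,295,s["ee_pos"][2]-z))
for z in(.035,.04): print("collar L/R",T(207,470,s["ee_pos"][2]-z),T(461,470,s["ee_pos"][2]-z))
```

```text
[0.5073 0.1352 0.1754] [ 3.1416 -0.0016  0.1175]
lug hole centre [ -2.5097  -7.0897 114.4648] [0.5042 0.1418 0.061 ] LR -10.458870096696984 5.300678648216283 TB -14.80877448223044 1.5436938459847658
lug edges v200 -30.428595714408903 24.993335666407642 v350 -30.073217476732506 25.737810688565144
brk R 32.9202228935689 33.307242514530046 front lug 21.95145581922131 brk front 22.86073232210622
brk hole left -4.907325494171723 -5.120344951550211
tip [ 0.0197 -3.9116 85.0003]
tip [ 0.0148 -1.9035 90.0002]
tip [ 0.01    0.1046 95.0001]
collar L/R [-12.0459  -5.7677  34.9844] [12.5492 -5.7408 35.017 ]
collar L/R [-12.449   -3.1605  39.9837] [12.9547 -3.1327 40.0174]
```

Run:
```python
from h import *
np.set_printoptions(precision=4,suppress=True)
s=dict(env.get_state()); s["ee_pos"]=np.array([0.50733966,0.13506256,0.17546758]); s["tcp_rot"]=np.array([-3.14152991e+00,-1.32512238e-03,1.17343462e-01])
c=Rt("wrist",s)
f=lambda u,v:((u+.5)/6-.5+200,(v+.5)/6-.5+160)
T=lambda u,v,z:(tool(s,atz(c,f(u,v),s["ee_pos"][2]-z)))
print(T(335,378,.04),T(335,378,.035),T(332,294,.09),T(332,294,.088))
print("grip near-face bottom edge",T(235,447,.035),T(433,447,.035))
```

```text
[  0.3523 -13.217   40.0013] [  0.348  -15.5041  35.0015] [ 0.0149 -2.0404 90.0002] [ 0.0169 -2.8423 88.0003]
grip near-face bottom edge [-9.2889 -8.2367 34.9882] [ 9.7925 -8.2163 35.0135]
```

```bash
python3 -m crank '[0.5,-7.3,0,0,0,0,0,10,0,0,0,0,8,0,0,0,0,0,0,0,0,0,0,0,0,0,0,0,0,0]'
python3 - <<'E'
from h import *
s=env.get_state(); print(s["clock"],s["ee_pos"].tolist(),s["tcp_rot"].tolist(),s["ft_force"])
im=env.camera("wrist"); cv2.imwrite("pics/w6.png",im[:,:,::-1])
cv2.imwrite("pics/w6a.png",cv2.resize(im[160:260,200:310,::-1],None,fx=6,fy=6,interpolation=cv2.INTER_CUBIC))
im=env.camera("side"); cv2.imwrite("pics/s6.png",cv2.resize(im[190:270,250:350,::-1],None,fx=6,fy=6,interpolation=cv2.INTER_CUBIC))
E
```

```text
clock: 7.75
ee_pos: [0.5064, 0.1427, 0.1564]
tcp_rot: [-3.141, -0.0, 0.118]
ft_force: [0.0, -0.0, -1.1]
width: 0.0185
7.75 [0.5064494810581913, 0.14265472470639845, 0.1563760061362931] [-3.141454843559505, -3.275134696179016e-05, 0.11795834555435247] [ 0.03422836 -0.0363316  -1.14135941]
```

View pics/w6a.png

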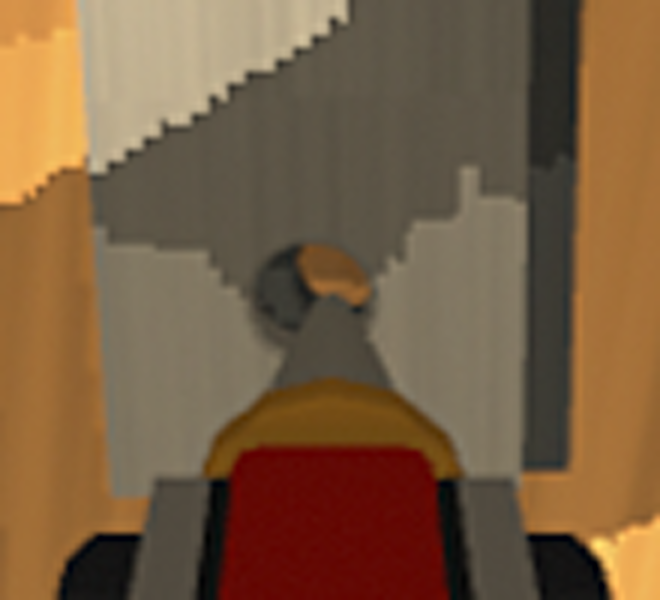

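View pics/s6.png

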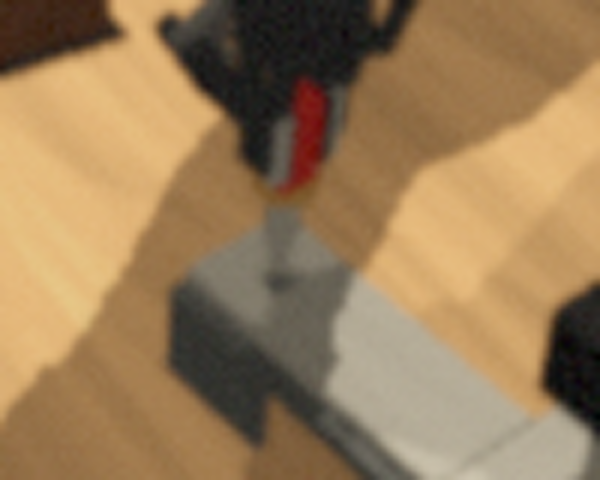

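Run:
```python
from h import *
np.set_printoptions(precision=3,suppress=True)
s=dict(env.get_state()); s["ee_pos"]=np.array([0.50645,0.142655,0.156376]); s["tcp_rot"]=np.array([-3.14145,0,0.117958])
c=Rt("wrist",s)
f=lambda u,v:((u+.5)/6-.5+200,(v+.5)/6-.5+160)
T=lambda u,v,z:(tool(s,atz(c,f(u,v),z)))
print("hole x",T(252,294,.061)[0],T(377,294,.061)[0],"top",T(314,242,.061)[1],"bot",T(270,338,.061))
print("lug x",[(T(a,v,.061)[0]+T(b,v,.061)[0])/2 for a,b,v in((94,527,200),(107,524,440))],"lug front",T(250,497,.061)[1]-28,"brk",T(575,200,.052)[0]-30,T(570,440,.052)[0]-30,T(545,469,.052)[1]-30,"brk hole left",T(297,262,.052)[0]+8)
print("tip",T(334,294,s["ee_pos"][2]-.09))
```

```text
hole x -10.429698073823664 5.8835868154286715 top -7.112774227454488 bot [-8.157  6.346 95.375]
lug x [np.float64(-2.7348450517381764), np.float64(-2.220976258910879)] lug front 1.824880065382402 brk 2.4567627256611715 3.338749749693811 0.281418288270892 brk hole left 3.274131394619463
tip [ 0.27 -2.04 90.  ]
```

```bash
python3 -m crank '[0,0,5,0,0,0,0,5,0,0,0,0,4,0,0,0,0,3,0,0,0,0,0,0,0,0,0,0,0,0]'; python3 -m crank '[0,0,0,0,0,0,0,0,0,0]'
```

```text
clock: 8.45
ee_pos: [0.5064, 0.1427, 0.1393]
tcp_rot: [-3.141, 0.0, 0.118]
ft_force: [-0.0, -0.0, -1.2]
width: 0.0185
clock: 8.65
ee_pos: [0.5064, 0.1427, 0.1394]
tcp_rot: [-3.142, -0.0, 0.118]
ft_force: [0.4, 0.6, -2.1]
width: 0.0187
```

```bash
python3 -m crank '[0.7,0,2,0,0,0.7,0,2,0,0,0.7,0,2,0,0,0,0,0,0,0]'; python3 -m crank '[0.6,0,2,0,0,0,0,2,0,0,0,0,0,0,0,0,0,0,0,0]'
python3 - <<'E'
from h import *
s=env.get_state(); print(s["clock"],s["ee_pos"].tolist(),s["tcp_rot"].tolist(),s["ft_force"])
im=env.camera("wrist"); cv2.imwrite("pics/w7.png",im[:,:,::-1])
cv2.imwrite("pics/w7a.png",cv2.resize(im[180:300,190:320,::-1],None,fx=5,fy=5,interpolation=cv2.INTER_CUBIC))
E
```

```text
clock: 9.05
ee_pos: [0.5083, 0.1428, 0.1329]
tcp_rot: [3.142, 0.001, 0.118]
ft_force: [-0.1, -0.3, -2.1]
width: 0.0185
clock: 9.45
ee_pos: [0.5089, 0.1429, 0.1291]
tcp_rot: [-3.142, 0.0, 0.118]
ft_force: [-2.4, -2.1, -2.0]
width: 0.0186
9.45 [0.5089164927285014, 0.14288935302424766, 0.12910566978033058] [-3.1415722892847757, 0.0004148875060061563, 0.11803422367872218] [-2.38956339 -2.13325988 -2.0138113 ]
```

View pics/w7a.png

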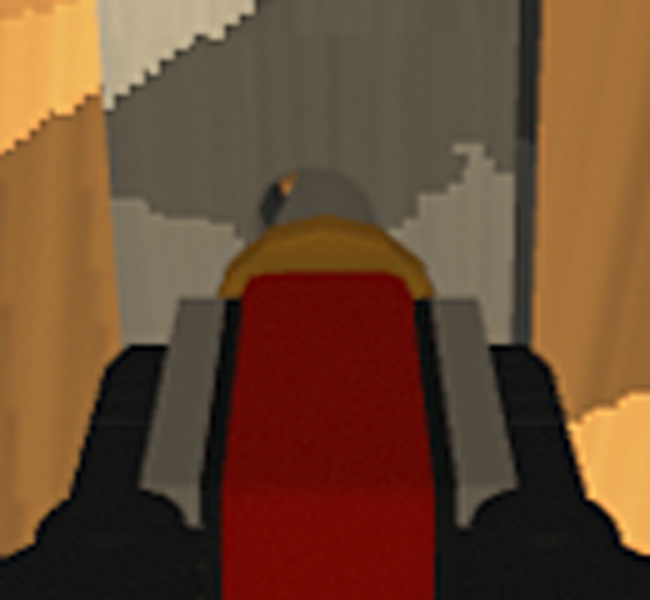

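```bash
python3 -m crank '[0,0.6,1,0,0,0,0,2,0,0,0,0,1,0,0,0,0,0,0,0]'; python3 -m crank '[0,0,0,0,0,0,0,0,0,0]'
```

```text
clock: 9.9
ee_pos: [0.509, 0.1423, 0.1251]
tcp_rot: [-3.142, 0.0, 0.118]
ft_force: [-1.9, -0.7, -0.6]
width: 0.0185
clock: 10.1
ee_pos: [0.509, 0.1423, 0.1252]
tcp_rot: [-3.142, 0.0, 0.118]
ft_force: [-2.7, -1.3, -2.3]
width: 0.0187
```

```bash
python3 -m crank '[0,0.3,1,0,0,0,0,1,0,0,0,0,1,0,0,0,0,1,0,0,0,0,0,0,0]'; python3 -m crank '[0,0,0,0,0,0,0,0,0,0]'
```

```text
clock: 10.6
ee_pos: [0.509, 0.142, 0.1211]
tcp_rot: [-3.142, 0.0, 0.118]
ft_force: [-3.0, -1.1, -2.3]
width: 0.0187
clock: 10.8
ee_pos: [0.5091, 0.142, 0.1212]
tcp_rot: [-3.141, 0.0, 0.118]
ft_force: [-3.0, -1.4, -3.4]
width: 0.0186
```

```bash
python3 -m crank '[0,0.2,1,0,0,0,0,1,0,0,0,0,1,0,0,0,0,1,0,0,0,0,0,0,0,0,0,0,0,0]'; python3 -m crank '[0,0,1,0,0,0,0,1,0,0,0,0,1,0,0,0,0,0,0,0,0,0,0,0,0]'
```

```text
clock: 11.4
ee_pos: [0.5091, 0.1419, 0.1172]
tcp_rot: [-3.141, 0.0, 0.118]
ft_force: [-2.9, 1.0, -1.4]
width: 0.0186
clock: 11.9
ee_pos: [0.5092, 0.1419, 0.1142]
tcp_rot: [-3.141, 0.0, 0.118]
ft_force: [-2.8, 0.3, -2.5]
width: 0.0185
```

```bash
python3 -m crank '[0,0,1,0,0,0,0,1,0,0,0,0,1,0,0,0,0,1,0,0,0,0,0,0,0]'; python3 -m crank '[0,0,1,0,0,0,0,1,0,0,0,0,1,0,0,0,0,1,0,0,0,0,0,0,0]'
```

```text
clock: 12.4
ee_pos: [0.5092, 0.1418, 0.1101]
tcp_rot: [-3.141, 0.0, 0.118]
ft_force: [-2.5, -0.9, -2.1]
width: 0.0188
clock: 12.9
ee_pos: [0.5092, 0.1418, 0.1061]
tcp_rot: [-3.142, 0.0, 0.118]
ft_force: [-2.3, -0.1, -0.7]
width: 0.0188
```

Free so far. The shoulder should be about 5 mm above the lug, so I'll slow down.

```bash
python3 -m crank '[0,0,1,0,0,0,0,1,0,0,0,0,1,0,0,0,0,0,0,0]'; python3 -m crank '[0,0,0.5,0,0,0,0,0.5,0,0,0,0,0,0,0]';  python3 -m crank '[0,0,0.3,0,0,0,0,0.3,0,0,0,0,0,0,0]'
```

```text
clock: 13.3
ee_pos: [0.5091, 0.1419, 0.1031]
tcp_rot: [-3.141, 0.0, 0.118]
ft_force: [-2.7, 0.3, -1.8]
width: 0.0185
clock: 13.6
ee_pos: [0.5091, 0.1419, 0.1022]
tcp_rot: [-3.142, 0.0, 0.118]
ft_force: [-2.9, -0.1, -0.8]
width: 0.0189
clock: 13.9
ee_pos: [0.5092, 0.1419, 0.1017]
tcp_rot: [-3.142, 0.0, 0.118]
ft_force: [-3.1, 0.3, 0.3]
width: 0.0182
```

```bash
python3 -m crank '[0,0,0.3,0,0,0,0,0,0,0]'; python3 -m crank '[0,0,0.3,0,0,0,0,0,0,0]';  python3 -m crank '[0,0,0.3,0,0,0,0,0,0,0]'
```

```text
clock: 14.1
ee_pos: [0.5092, 0.1419, 0.1014]
tcp_rot: [-3.141, 0.0, 0.118]
ft_force: [-3.6, -0.1, 0.5]
width: 0.0191
clock: 14.3
ee_pos: [0.5092, 0.1419, 0.1011]
tcp_rot: [-3.142, 0.0, 0.118]
ft_force: [-3.4, 0.1, -0.6]
width: 0.0187
clock: 14.5
ee_pos: [0.5094, 0.1419, 0.101]
tcp_rot: [-3.142, -0.001, 0.118]
ft_force: [-3.3, -0.4, 4.1]
width: 0.0188
```

```bash
python3 -m crank '[0,0,0.2,0,0,0,0,0,0,0]'; python3 -m crank '[0,0,0.2,0,0,0,0,0,0,0]'
```

```text
clock: 14.7
ee_pos: [0.5096, 0.142, 0.101]
tcp_rot: [-3.142, -0.001, 0.118]
ft_force: [-4.0, 0.1, 7.4]
width: 0.0188
clock: 14.9
ee_pos: [0.5097, 0.142, 0.101]
tcp_rot: [-3.142, -0.001, 0.118]
ft_force: [-3.6, -1.3, 10.5]
width: 0.0188
```

```bash
python3 -m crank '[0,0,0.2,0,0,0,0,0,0,0]'; python3 -m crank '[0,0,0.2,0,0,0,0,0,0,0,0,0,0,0,0]'
python3 - <<'E'
from h import *
s=env.get_state(); print(s["clock"],s["ee_pos"].tolist(),s["tcp_rot"].tolist(),s["ft_force"])
im=env.camera("wrist"); cv2.imwrite("pics/w8a.png",cv2.resize(im[180:300,190:320,::-1],None,fx=5,fy=5,interpolation=cv2.INTER_CUBIC))
im=env.camera("side"); cv2.imwrite("pics/s8.png",cv2.resize(im[190:270,250:350,::-1],None,fx=6,fy=6,interpolation=cv2.INTER_CUBIC))
print(env.get_state()["ft_force"])
E
```

```text
clock: 15.1
ee_pos: [0.51, 0.142, 0.101]
tcp_rot: [-3.142, -0.002, 0.118]
ft_force: [-3.6, -0.7, 12.6]
width: 0.0188
clock: 15.4
ee_pos: [0.51, 0.142, 0.1009]
tcp_rot: [3.142, -0.002, 0.118]
ft_force: [-4.9, -1.7, 16.8]
width: 0.0187
15.4 [0.5100101606071898, 0.14198882599868332, 0.10094308453835095] [3.1415330689682235, -0.001886725160397562, 0.11780914178235058] [-4.94079565 -1.6606471  16.82302971]
[-4.97542944 -2.65635506 17.09080161]
```

View pics/w8a.png

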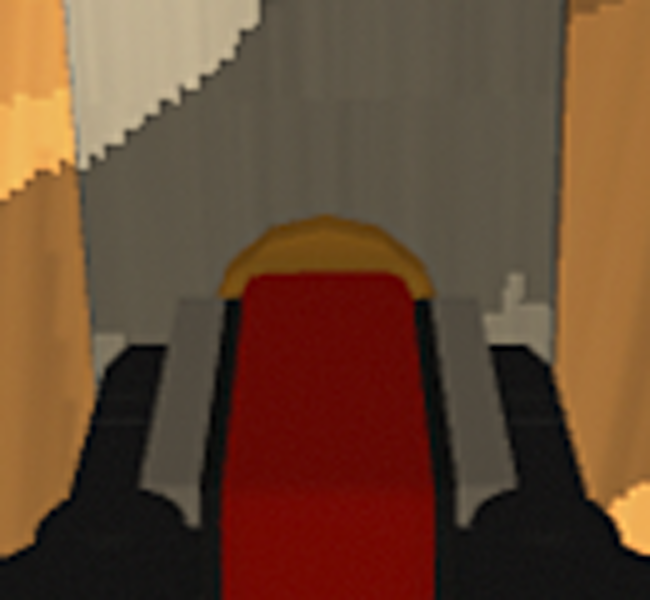

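View pics/s8.png

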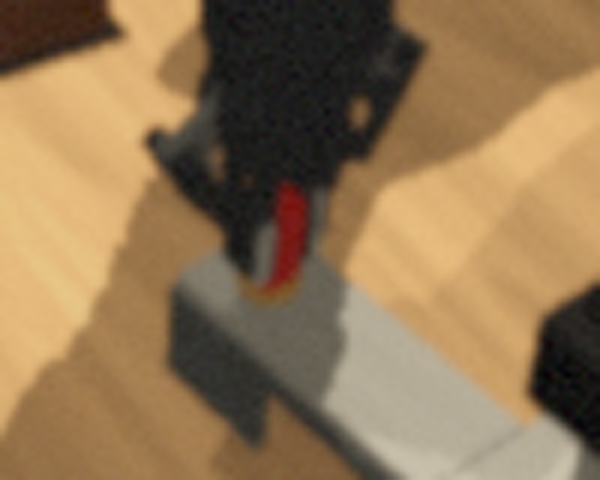

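```bash
python3 -m crank '[0,0,-0.4,0,0,0,0,-0.4,0,0,0,0,0,0,0]'
```

```text
clock: 15.8
ee_pos: [0.5095, 0.1419, 0.101]
tcp_rot: [-3.141, -0.001, 0.118]
ft_force: [-1.3, 0.3, 5.7]
width: 0.0187
```

```bash
python3 -m crank '[0,0,0,0,0.35,0,0,0,0,0.7,0,0,0,0,0.7,0,0,0,0,0.7,0,0,0,0,0.7]' 20
python3 - <<'E'
from h import *
s=env.get_state(); print(s["clock"],s["ee_pos"].tolist(),s["width"],s["ft_force"])
im=env.camera("wrist"); cv2.imwrite("pics/w9.png",im[:,:,::-1])
im=env.camera("side"); cv2.imwrite("pics/s9.png",cv2.resize(im[190:270,250:350,::-1],None,fx=6,fy=6,interpolation=cv2.INTER_CUBIC))
E
```

```text
clock: 16.3
ee_pos: [0.5092, 0.1419, 0.1007]
tcp_rot: [-3.142, 0.0, 0.118]
ft_force: [0.3, -0.3, -0.3]
width: 0.0598
16.3 [0.5091869544661443, 0.14185826884765146, 0.10074382897890301] 0.05976815611151854 [ 0.30616201 -0.27387159 -0.31926375]
```

View pics/w9.png

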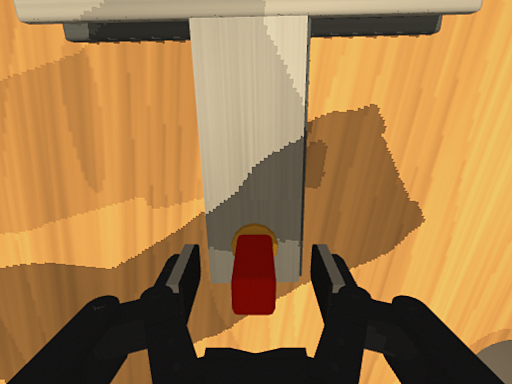

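View pics/s9.png

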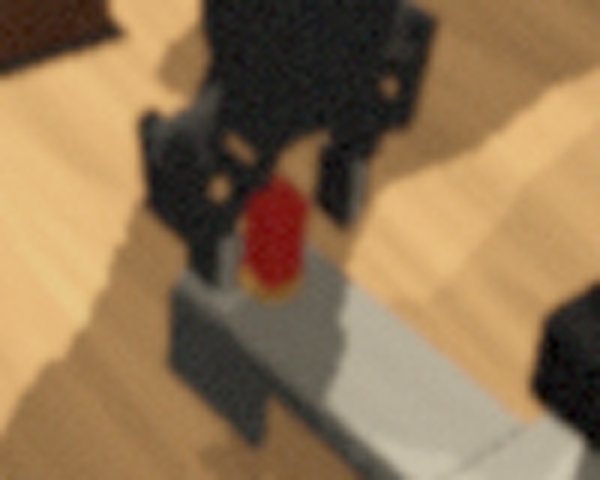

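```bash
python3 -m crank '[0,0,-10,0,0.7,0,0,-25,0,1,0,0,-40,0,1,0,0,-40,0,1,0,0,-30,0,1,0,0,0,0,1,0,0,0,0,1,0,0,0,0,1]'
python3 - <<'E'
from h import *
s=env.get_state(); print(s["clock"],s["ee_pos"].tolist(),s["tcp_rot"].tolist(),s["width"],s["ft_force"])
im=env.camera("wrist"); cv2.imwrite("pics/w10.png",im[:,:,::-1]); cv2.imwrite("pics/w10a.png",cv2.resize(im[140:260,200:310,::-1],None,fx=5,fy=5,interpolation=cv2.INTER_CUBIC))
im=env.camera("side"); cv2.imwrite("pics/s10.png",cv2.resize(im[190:270,250:350,::-1],None,fx=6,fy=6,interpolation=cv2.INTER_CUBIC))
im=env.camera("scene"); cv2.imwrite("pics/t10.png",im[:,:,::-1])
E
```

```text
clock: 17.2
ee_pos: [0.5087, 0.1417, 0.2451]
tcp_rot: [3.142, 0.001, 0.118]
ft_force: [-0.1, -0.0, -0.4]
width: 0.0852
17.2 [0.5087327392060903, 0.14165581268430594, 0.24513257869535088] [3.1415037315419725, 0.0012259760178134904, 0.11797373282607593] 0.08515806031082203 [-0.05582342 -0.0144785  -0.39125161]
```

View pics/w10a.png

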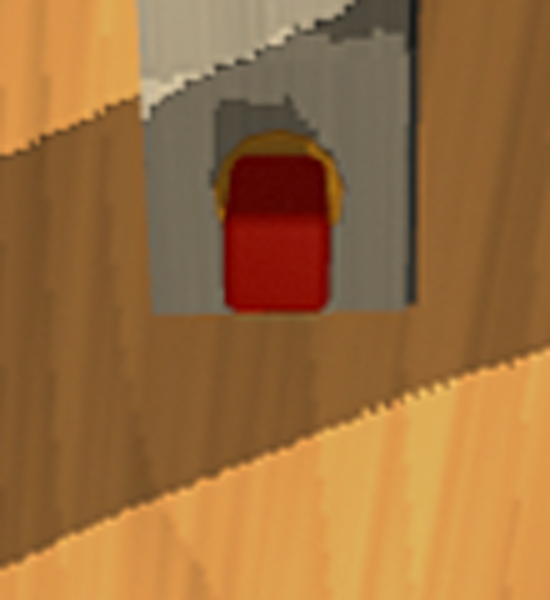

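View pics/s10.png

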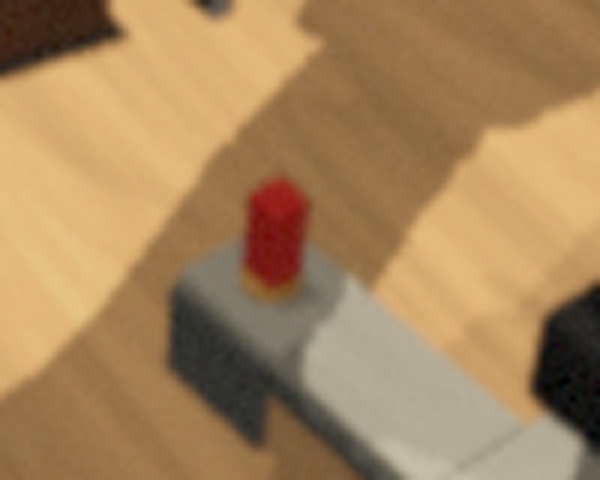

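View pics/t10.png

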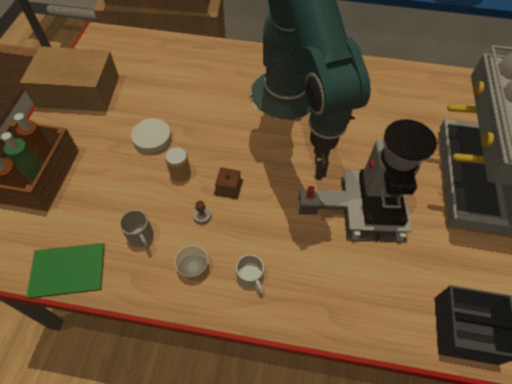

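Run:
```python
from h import *
np.set_printoptions(precision=2,suppress=True)
s=dict(env.get_state()); s["ee_pos"]=np.array([.5087327,.1416558,.2451326]); s["tcp_rot"]=np.array([3.1415037,.001226,.1179737]); c=Rt("wrist",s)
f=lambda u,v:((u+.5)/5-.5+200,(v+.5)/5-.5+140)
T=lambda u,v,z:(tool(s,atz(c,f(u,v),z)))
print("grip top",T(277,263,.112),"corners",T(224,215,.112),T(331,215,.112),T(277,313,.112))
print("collar top L/R/near",T(215,188,.066),T(344,188,.066),T(280,130,.066))
print("grip foot",T(229,157,.066),T(327,157,.066))
for v,a,b,d in((200,148,411,417),(290,152,407,415)): print("lug cx",(T(a,v,.061)[0]+T(b,v,.061)[0])/2,T(b,v,.061)[0]-T(a,v,.061)[0],"brk cx",T(d,v,.052)[0]-30)
print("lug front",T(180,314,.061)[1]-28,"brk", T(412,305,.052)[1]-30)
```

```text
grip top [  0.06  -0.69 133.13] corners [ -9.41  -9.75 133.14] [  9.72  -9.75 133.12] [  0.06   8.97 133.13]
collar top L/R/near [-13.01  -1.83 179.15] [ 14.14  -1.83 179.12] [  0.67 -14.32 179.13]
grip foot [ -9.98  -8.55 179.14] [ 10.49  -8.55 179.12]
lug cx 0.5698615529034239 56.42989227988659 brk cx 0.9639057432408578
lug cx 0.5700476987899652 55.88163986037142 brk cx 1.1613625212440795
lug front 0.37337306222600475 brk -0.4173945039884117
```

Run:
```python
from h import *
s=env.get_state(); print(s["clock"],s["ft_force"],abs(s["qvel"]).max()); print(env.sign_off())
```

```text
17.35 [-0.33618254  0.77292724 -0.12151685] 0.0026443342665349737
the job is handed in; nothing more can be done
None
```

The pin is in place through the sled's lug and the bracket, and I handed the job in at 17.4 s. No verdict was reported.

- **What I did:** I gripped the pin in its rest, lifted it out upright and lowered it into the lug about half-way between the two holes. I shifted it about 2.7 mm sideways on the way down, so the taper drew the sled into line from about 5.5 mm out. I then pressed the collar onto the lug with about 18 N, going by the wrist force. That allows for roughly 1.5 N of pin weight and stayed well under 30 N. After easing off I opened the fingers and backed the arm straight up.
- **Last checks:** In the pictures the collar looks flush on the lug and the pin tilts about 0.01 rad. Lug, bracket and pin centres agree within about 0.7 mm along the slide and 0.8 mm across it, where 2 mm is allowed. The wrist force was near zero with the fingers fully open, and the bystanders look unmoved in the scene picture.
- **Small disagreements:** The wrist camera and the two fixed cameras differed by about 1 mm on the lug hole. The wrist picture also put the pin about 0.5 mm off the tool's centre line. On the way in, the hole wall pushed about 2 N sideways until I shifted the pin 1.1 mm across in small steps. No check failed.

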